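# Pack the arepa kit under the cantilever tray

### The arm

A 7-joint arm with a two-finger parallel gripper is mounted at the origin on the work surface. World frame = base frame: x ahead of the robot, y to its left, z up, the work surface at z = 0. Lengths are in m, angles in rad, forces in N, time in s.
With the tool pointing down it reaches from about 0.425 to 0.875 m from the base axis. Payload 8.4 kg.
Tool frame: the origin (TCP) lies at the very end of the fingers, on their centre line; the grasp point (between the pads) lies 19 mm behind it (grasp_offset is the distance from the TCP to the grasp point, in m); z points along the fingers, y is the direction in which the jaws open and shut (so a half turn about z gives the same grasp; the last joint's range is limited). The gripper opens to 85 mm and grips with 20 to 120 N. Pads are 22 mm wide; open, the fingers measure 114 mm over their backs; the gripper's body (76 mm by 85 mm) begins 54 mm behind the grasp point. The pads swing forward as they close: fully open they stand 13 mm farther back than shut.
Start: joints at [1.024, 0.333, 0.04, 1.465, -0.013, 1.343, -0.059], TCP at [0.281, -0.586, 0.231] pointing down, gripper open.
Joint ranges: [-2.58, 2.58], [-0.38, 2.09], [-1.3, 1.39], [0.25, 2.4], [-1.5, 4.64], [0.08, 2.09], [-2.65, 2.65]. Speed limits (rad/s): [2.22, 2.22, 2.79, 2.79, 3.14, 3.14, 3.14].

### API

Orientations are given as a 3x3 rotation matrix whose columns are the frame's x, y, z axes.
In Python, from station import * gives the robot as it stands.
- The arm moves only by the tool servo_tool, never from a script. Its argument "increments" is a list of rows, each a list of 2 entries, a list of its own where there are three numbers: the shift along the tool's x, y, z in cm, then the turn, a rotation vector about the tool's x, y, z in rad. A call has 1 to 8 rows; each row is the pose to reach, as a shift and turn from the pose commanded when the call began, along the tool's axes at that moment; what a row does not reach only later rows make up. A row lasts 1/12 s, in which the tool goes at most 41.7 mm and 7.16 degrees, less where a joint would pass 70% of its speed; a pose out of reach is approached as far as the arm can. A call with a gripper value outside its range is refused whole. "fingers" is the opening, from 0 (shut) to 1 (fully open), set as the call begins (left out, the last holds). The fingers move at their own pace and stop on an object; "grip_force" is the grip in N (left out, the last holds). Time passes only in rows, so rows that repeat a pose let the fingers close. It gives the time, the measured TCP pose, the force and the opening at its end, in the units of the state.
- get_state(): the state, without advancing time (a new reading comes with each control period).
- camera(name): name is "scene" or "top" or "wrist"; returns a dict with "image" (480x640x3 uint8, blue, green, red), "range_z" (480x640 float32, m along the optical axis (not along the pixel's ray), 0 where there is no reading), "intrinsics" (3x3 intrinsics, pixels), "R" (3x3) and "t" (3): a world point X has camera coordinates R X + t. Camera axes: x right, y down, z forward; pixel columns grow to the right and rows downward; lengths in m; the calibration is good to about 2 mm. A picture is of the moment at which its call begins.
- job_done(): hands the job in, once; it reports no verdict.
Trained networks look in a picture, given as the dict that the camera call returned (one of the last four; its "shot" number tells which), for a name from the list of things; names that differ only in an ending like _2 or _b are one class to them, and where a whole thing is asked for, a point or a joint stands for the part that bears it (a point fixed in the world has none). Each returns a list of dicts, best first, with "score" (0 to 1); they miss things now and then, are a little off and sometimes report something else, mostly with a low value. They report only what shows in the picture. A call takes as long as a camera call.
- find_in(picture, query): "rect" ([left, top, right, bottom] in pixels, round what is visible of it).
The state is a dict: "time_s": time; "joint_positions": joint angles; "qvel": joint speeds; "joint_efforts": joint torques, N m; "ee_pos": TCP position; "ee_rot": TCP orientation; "ft_force": force on the tool from outside, world axes, zero at the start; "torque": the same for the moment, N m; "gripper_width": finger opening in m.
Only numpy, scipy, OpenCV 4.12 (cv2) and the standard library are available. Lean on these libraries where they do the work, as an engineer would, in place of code of your own. Each camera call takes 0.05 s, during which the arm holds its last target.

### The job

Lift the top tray of the green kitchen box by its wooden handle until it has swung all the way over and stays open, then stand the glass salt shaker and the wooden arepa stamp upright and flat on the floor of the compartment underneath, next to the spice tin that stays in there, and finally lower the tray by hand until it is fully closed. Keep the shaker upright all the time, set things down rather than dropping them, lower the tray gently without letting it fall shut, keep the spoon in the tray, and leave everything else on the counter where it is.

Things in the scene. Friction and masses are not known exactly. Their poses are not given: they have to be found in the camera images.
- box: Green open box, fixed; origin at the centre of its underside, z up. Outside 170 mm along x, 260 along y, rim 82 mm high; inside 160 x 250, floor 6 mm above the origin. A white tray covers it when closed and swings up and over to the box's +x side. Steel swing bars, 9 mm thick, run outside both end walls, centred 140 mm either way along y, to 145.
- tray_arm (a joint): Swing bar angle q, rad: 0 closed, 2.18 fully open stop. The tray stays level; each point shifts from its closed place by 120 mm x [cos .262 - cos(.262+q)] along box +x and 120 mm x [sin(.262+q) - sin .262] up: at most 89 mm up; fully open 208 along, 46 up. About 5 N lifts it. Its weight holds it closed at 0 and open at the stop; let go halfway down it falls shut.
- tray_handle (a point): Centre of the tray's wooden handle bar: 130 mm long along the box's y, 18 mm thick along x, 22 mm high, on two thin posts 55 mm either side of its centre, above the middle of the tray. Closed it is above the box's origin, 139 mm over its underside. Axes: the box's, at every tray angle. 39 mm of clear air under the bar.
- tray_floor (a point): Centre of the tray's inner floor (closed: 89 mm above the box's underside). Tray outside 170 x 260 mm, walls 30 mm high and 5 mm thick; its underside is 5 mm below this point. Axes are the box's axes.
- shaker: Glass salt shaker with a steel cap, an upright cylinder 42 mm in diameter and 66 mm tall, about 0.16 kg. Origin at the centre of its underside, z up along its axis.
- stamp: Wooden arepa stamp: a disc 76 mm in diameter and 20 mm thick, with a dark grip bar across the top (66 mm long along the stamp's x, 20 mm wide along its y, from 43 to 61 mm above the underside) on a neck 34 x 14 mm. About 0.15 kg. Origin at the centre of the underside, z up.
- tin: Orange spice tin with a steel lid, 61 mm in diameter, 50 mm tall, loose in the compartment under the tray. Origin at the centre of its underside. It stays in the compartment, standing.
- spoon: Light wooden spoon about 170 mm long lying loose in the tray beside the handle; its highest part is under 25 mm over the tray floor. Origin near the middle of its underside.
- bowl: Blue plastic bowl, rim 100 mm in diameter, 48 mm high. Origin at the centre of its underside. Bystander.
- jar: Amber glass jar with white lid, 64 mm in diameter, 85 mm tall. Origin at the centre of its underside. Bystander.
- mill: Dark wooden pepper mill, 34 mm in diameter, 80 mm tall, standing among the things. Origin at the centre of its underside. Bystander.
- spatula: Bamboo spatula about 240 mm long lying flat at the right. Origin near its middle. Bystander.

How it is judged:
On the way, in this order (a step that is already met when the one before it is completed fails the run):
1. the tray is lifted over to its open stop (value of joint tray_arm above 2.05 rad), for 0.2 s.
2. shaker and stamp stand in the open compartment, let go (x of shaker in the frame of box between -0.061 and 0.061 m and y of shaker in the frame of box between -0.106 and 0.106 m and z of shaker in the frame of box between 0 and 0.014 m and angle between each of shaker, stamp's own z axis and vertical below 0.2 rad and x of stamp in the frame of box between -0.044 and 0.044 m and y of stamp in the frame of box between -0.089 and 0.089 m and z of stamp in the frame of box between 0 and 0.014 m and value of joint tray_arm above 1.8 rad and contact force between the fingers and shaker below 0.1 N and contact force between the fingers and stamp below 0.1 N), for 0.2 s.
3. the tray is lowered fully shut (value of joint tray_arm below 0.06 rad), for 0.2 s.
At the end, for the whole second after the job is handed in: The tray is fully closed (bars within 0.06 rad of the closed stop); shaker, stamp and tin stand upright (within 0.2 rad) on the floor of the compartment; the spoon lies in the tray; all are at rest and released; bowl, jar, mill and spatula are within 30 mm of where they started (value of joint tray_arm below 0.06 rad and x of shaker in the frame of box between -0.061 and 0.061 m and y of shaker in the frame of box between -0.106 and 0.106 m and z of shaker in the frame of box between 0 and 0.014 m and angle between each of shaker, stamp, tin's own z axis and vertical below 0.2 rad and x of stamp in the frame of box between -0.044 and 0.044 m and y of stamp in the frame of box between -0.089 and 0.089 m and z of stamp in the frame of box between 0 and 0.014 m and x of tin in the frame of box between -0.052 and 0.052 m and y of tin in the frame of box between -0.097 and 0.097 m and z of tin in the frame of box between 0 and 0.014 m and x of spoon in the frame of tray_floor between -0.082 and 0.082 m and y of spoon in the frame of tray_floor between -0.127 and 0.127 m and z of spoon in the frame of tray_floor between -0.01 and 0.03 m and linear speed of each of shaker, stamp, tin, spoon below 0.02 m/s and distance of each of bowl, jar, mill, spatula from where it was at the start of the episode below 0.03 m); the robot touches nothing.
It fails at once if the tray falls or is slammed shut (closing faster than 4 rad/s in the last 1 rad) (velocity of joint tray_arm below -4 rad/s and value of joint tray_arm below 1 rad).
It fails at once if the shaker is tipped by more than 0.5 rad (angle between shaker's own z axis and vertical above 0.5 rad).
It fails at once if the shaker or the stamp is dropped (faster than 0.6 m/s with no finger on it) ((linear speed of shaker above 0.6 m/s and contact force between the fingers and shaker below 0.05 N) or (linear speed of stamp above 0.6 m/s and contact force between the fingers and stamp below 0.05 N)).
It fails at once if the spoon leaves the tray (distance between spoon and tray_floor above 0.16 m).
It fails at once if the bowl, jar, mill or spatula is moved by more than 30 mm (distance of any of bowl, jar, mill, spatula from where it was at the start of the episode above 0.03 m).
It also fails if it takes over 72 s, if anything falls off the work surface, if the arm or the gripper's body presses on something with over 40 N, if the wrist force passes 120 N, or if a joint passes its speed limit or range.

## Working session

There is one attempt and no reset: what is moved stays moved. The work goes in short steps, Python scripts to look and compute and a tool call to move; the robot and the scene stay as the last step left them, time stands still between calls to the robot, and variables do not carry over. Pictures are saved under pics/ and viewed, and the job is handed in when it is done.

Besides the shell and the picture viewer there is one more tool, called after "Call:" as name([rows], argument=value, ...), one row to a line, values as JSON. servo_tool: Moves the arm, as the interface text tells. Its arguments: {"type":"object","properties":{"increments":{"type":"array","items":{"type":"array"}},"fingers":{"type":"number"},"grip_force":{"type":"number"}},"required":["increments"]}

```bash
ls; mkdir -p pics
python3 - <<'E'
from station import *
import cv2
s=get_state(); print({k:(v if not hasattr(v,'tolist') else v.tolist()) for k,v in s.items()})
for n in ["scene","top"]:
    c=camera(n); cv2.imwrite(f"pics/{n}0.png",c["image"]); print(n,c["shot"],c["R"],c["t"])
    for q in ["box","shaker","stamp","tray_handle","spoon","bowl","jar","mill","spatula"]:
        print(q,[(r["rect"],round(r["score"],2)) for r in find_in(c,q)[:2]])
E
```

```text
pics
{'time_s': 0.0, 'joint_positions': [1.0238019552489384, 0.33389062272380193, 0.03985605230136851, 1.4662891564773906, -0.01342202636673401, 1.3432972811480142, -0.05851422846753755], 'qvel': [-0.0009000079530500191, 0.00010221794683408152, 0.00016331354135853542, 0.0010713479170060347, -0.00032594436650950097, -0.000790671941101393, -0.0004505887266496413], 'joint_efforts': [0.000710807871655561, -65.85547685623169, 1.3656194508075714, -40.55651664733887, 0.016732618678361177, 0.012474558607209474, -5.253273570815509e-05], 'ee_pos': [0.28122538537461256, -0.5854987362213135, 0.23042536821133872], 'ee_rot': [[0.9014128683414409, 0.432959861819333, -0.0007738487194206262], [0.4329605456176347, -0.9014117509282865, 0.0014216985901111525], [-8.201790400329469e-05, -0.001616583367814947, -0.999998689964781]], 'ft_force': [-0.11481127821201734, 0.36070206888593387, -0.8964530547860772], 'torque': [0.008571436617020084, -0.012440650826901998, 0.06523371736101373], 'gripper_width': 0.08514012439321861}
scene 1 [[ 0.76866245  0.63963425  0.005105  ]
 [ 0.38364536 -0.45461958 -0.80382664]
[... 471 characters left out ...]
)]
mill [([252.0, 269.3, 279.3, 312.7], 0.57)]
spatula [([101.5, 349.9, 229.7, 455.4], 0.85)]
top 2 [[ 0.01773485 -0.99975503 -0.01324204]
 [-0.99330313 -0.01610502 -0.11440941]
 [ 0.11416812  0.01518239 -0.99334543]] [-0.12318616  0.56422837  1.24346456]
box [([165.7, 194.0, 272.7, 322.6], 0.76)]
shaker [([381.7, 227.6, 396.9, 246.5], 0.85)]
stamp [([390.8, 268.7, 422.5, 302.6], 0.61)]
tray_handle [([159.9, 194.5, 266.7, 319.6], 0.58)]
spoon [([218.2, 222.2, 246.1, 297.9], 0.79)]
bowl [([323.5, 223.3, 353.8, 251.9], 0.72), ([317.6, 267.4, 362.1, 309.1], 0.64)]
jar [([325.5, 224.3, 351.6, 253.1], 0.6)]
mill [([361.9, 253.8, 374.6, 271.4], 0.74)]
spatula [([441.8, 217.2, 471.0, 316.7], 0.66)]
```

View pics/scene0.png

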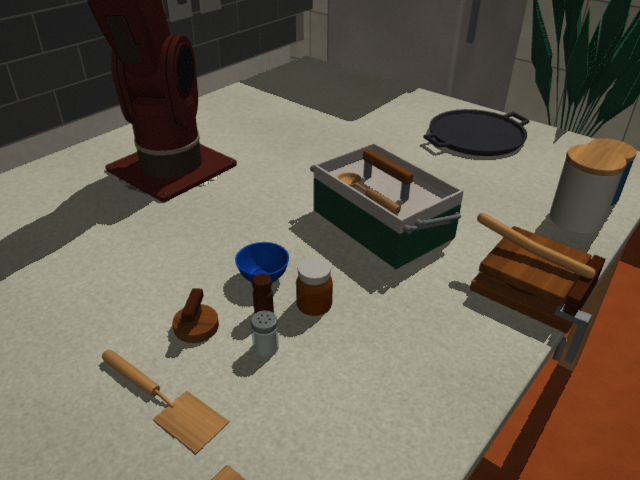

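View pics/top0.png

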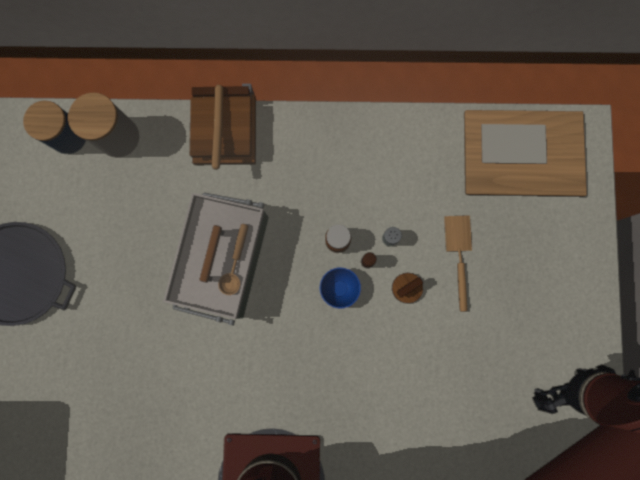

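```bash
cat > h.py <<'E'
from station import *
import numpy as np, cv2
def cloud(c):
    K=c["intrinsics"];z=c["range_z"].astype(float)
    v,u=np.mgrid[0:480,0:640]
    P=np.stack([(u-K[0,2])*z/K[0,0],(v-K[1,2])*z/K[1,1],z],-1)
    W=(P-c["t"])@c["R"]
    W[z<=0]=np.nan
    return W
def proj(c,X):
    p=c["R"]@np.asarray(X)+c["t"]; p=c["intrinsics"]@p; return p[:2]/p[2]
E
python3 - <<'E'
from h import *
T=camera("top");S=camera("scene")
wt,ws=cloud(T),cloud(S)
print(T["intrinsics"][0],S["intrinsics"][0])
def inr(W,r): 
    l,t,rr,b=map(int,r); return W[t:b+1,l:rr+1].reshape(-1,3)
# table z
print("table z",np.nanmedian(inr(wt,(300,330,400,400))[:,2]),np.nanmedian(inr(ws,(50,220,150,280))[:,2]))
for nm,W,r in [("top",wt,(160,185,280,330)),("scn",ws,(300,130,470,275))]:
    p=inr(W,r); p=p[~np.isnan(p[:,0])]
    for lo,hi in [(.108,.12),(.13,.16)]:
        m=p[(p[:,2]>lo)&(p[:,2]<hi)]; 
        (c,sz,a)=cv2.minAreaRect(m[:,:2].astype(np.float32)); bx=cv2.boxPoints((c,sz,a))
        print(nm,lo,len(m),c,sz,a,m[:,2].max()); print(bx.round(3).tolist())
# objects
for nm,r,lo in [("shaker",(375,222,404,252),.055),("stamp",(388,265,425,306),.012),("stampbar",(388,265,425,306),.05),("mill",(358,248,380,276),.06),("bowl",(315,262,365,312),.035),("jar",(322,220,355,255),.07),("spat",(438,210,475,320),.004)]:
    p=inr(wt,r); p=p[p[:,2]>lo]; (c,sz,a)=cv2.minAreaRect(p[:,:2].astype(np.float32)); print(nm,len(p),np.round(c,4),np.round(sz,3),a,p[:,2].max().round(4),cv2.boxPoints((c,sz,a)).round(3).tolist())
    # scene
E
python3 - <<'E'
import cv2
a=cv2.imread('pics/top0.png');b=cv2.imread('pics/scene0.png')
cv2.imwrite('pics/z1.png',cv2.resize(a[180:330,150:350],(800,600),interpolation=cv2.INTER_CUBIC))
cv2.imwrite('pics/z2.png',cv2.resize(b[130:280,290:490],(800,600),interpolation=cv2.INTER_CUBIC))
E
```

```text
[519.90522496   0.         322.68875034] [568.48422565   0.         318.69850034]
table z 0.0002737965221194013 0.001286590190491752
top 0.108 1124 (0.5412522554397583, 0.13640259206295013) (0.17193123698234558, 0.2747604250907898) 77.74947357177734 0.11982392538295615
[[0.3889999985694885, 0.0820000022649765], [0.6570000052452087, 0.023000000044703484], [0.6940000057220459, 0.19099999964237213], [0.42500001192092896, 0.25]]
top 0.13 546 (0.5379228591918945, 0.13642872869968414) (0.019137142226099968, 0.12907154858112335) 78.06568145751953 0.15601311603975282
[[0.4729999899864197, 0.14000000059604645], [0.5989999771118164, 0.11400000005960464], [0.6029999852180481, 0.13199999928474426], [0.47699999809265137, 0.1589999943971634]]
scn 0.108 1582 (0.538689136505127, 0.13554984331130981) (0.1770298182964325, 0.26603183150291443) 77.1505355834961 0.11984059739111771
[[0.3889999985694885, 0.07900000363588333], [0.6489999890327454, 0.019999999552965164], [0.6880000233650208, 0.19200000166893005], [0.42899999022483826, 0.25099998712539673]]
scn 0.13 686 (0.5396819114685059, 0.133924812078475
[... 1252 characters left out ...]
] [0.097 0.12 ] 12.995671272277832 0.0816 [[0.41200000047683716, -0.11900000274181366], [0.4390000104904175, -0.23600000143051147], [0.5339999794960022, -0.21400000154972076], [0.5070000290870667, -0.09700000286102295]]
jar 451 [ 0.5894 -0.149 ] [0.055 0.054] 89.46968078613281 0.0926 [[0.5619999766349792, -0.17599999904632568], [0.6159999966621399, -0.1770000010728836], [0.6169999837875366, -0.12200000137090683], [0.5630000233650208, -0.12099999934434891]]
spat 1089 [ 0.5353 -0.4467] [0.093 0.276] 89.5044174194336 0.0268 [[0.3970000147819519, -0.492000013589859], [0.6729999780654907, -0.4950000047683716], [0.6729999780654907, -0.4009999930858612], [0.39800000190734863, -0.39899998903274536]]
```

View pics/z2.png

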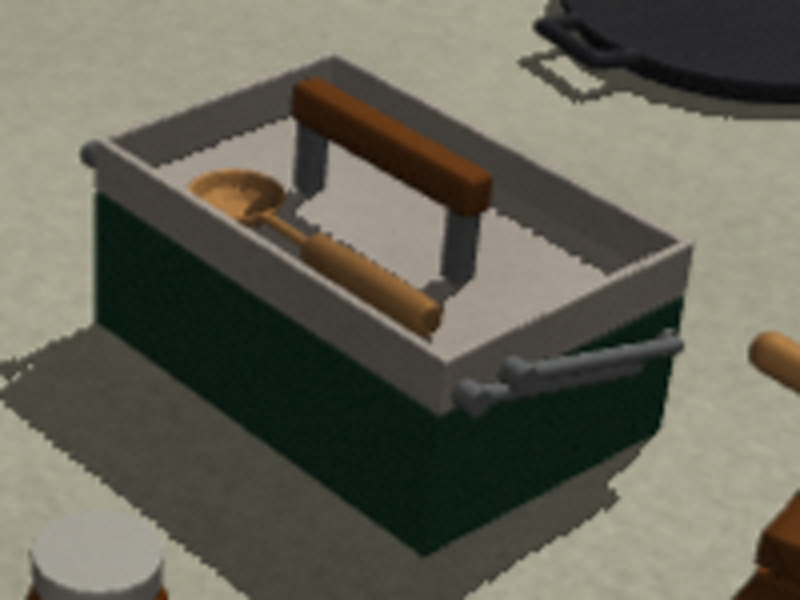

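View pics/z1.png

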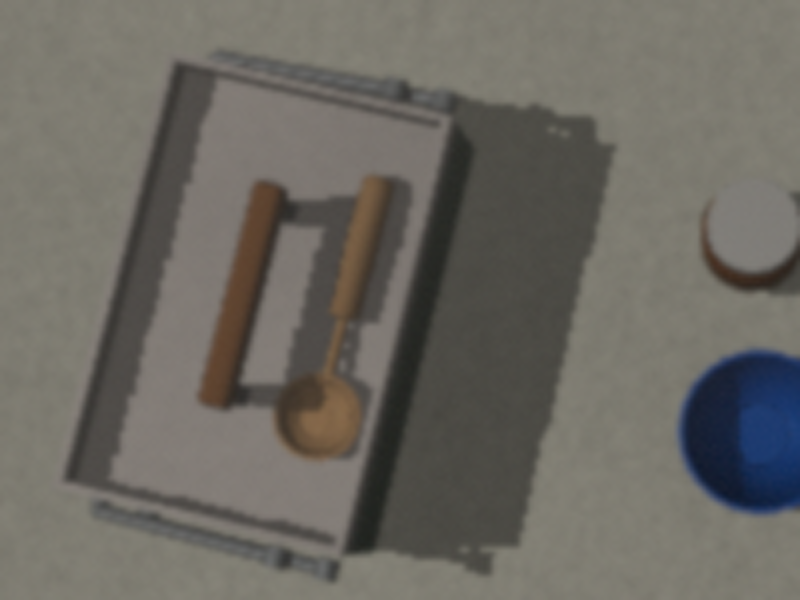

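```bash
cat >> h.py <<'E'
from scipy.spatial.transform import Rotation as Ro
BO=np.array([0.539,0.135,0.0]); BX=np.array([np.cos(np.radians(77.9)),np.sin(np.radians(77.9)),0]); BY=np.array([-BX[1],BX[0],0])
def b2w(x,y,z): return BO+x*BX+y*BY+np.array([0,0,z])
def w2b(p): d=np.asarray(p)-BO; return np.array([d@BX,d@BY,d[2]])
def plan(tgts,yaw=None):
    """tgts world TCP positions, yaw: azimuth deg of tool y"""
    s=get_state();R=np.array(s["ee_rot"]);p=np.array(s["ee_pos"])
    if yaw is None: yaw=np.degrees(np.arctan2(R[1,1],R[0,1]))
    y=np.array([np.cos(np.radians(yaw)),np.sin(np.radians(yaw)),0]);z=np.array([0,0,-1.]);x=np.cross(y,z)
    rv=Ro.from_matrix(R.T@np.stack([x,y,z],1)).as_rotvec()
    print("t",round(s["time_s"],2),"pos",p.round(4),"yaw",round(np.degrees(np.arctan2(R[1,1],R[0,1])),2),"F",np.round(s["ft_force"],1),"w",round(s["gripper_width"],4),"j",np.round(s["joint_positions"],2))
    for t in tgts:
        print((R.T@(np.asarray(t)-p)*100).round(2).tolist(), rv.round(3).tolist())
E
python3 -c "
from h import *
plan([b2w(0,0,.26),b2w(0,0,.124)],77.9)"
```

```text
t 1.1 pos [ 0.2814 -0.5859  0.2313] yaw -64.34 F [-0.1 -0.1  0.3] w 0.0851 j [ 1.02  0.33  0.04  1.47 -0.01  1.34 -0.06]
[54.43, -53.83, -2.87] [-0.0, -0.0, -2.483]
[54.43, -53.83, 10.73] [-0.0, -0.0, -2.483]
```

Call:
servo_tool([
  [[54.4,-53.8,-2.9],[0,0,-2.48]],
  [[54.4,-53.8,-2.9],[0,0,-2.48]],
  [[54.4,-53.8,-2.9],[0,0,-2.48]],
  [[54.4,-53.8,-2.9],[0,0,-2.48]],
  [[54.4,-53.8,-2.9],[0,0,-2.48]],
  [[54.4,-53.8,-2.9],[0,0,-2.48]],
  [[54.4,-53.8,-2.9],[0,0,-2.48]],
  [[54.4,-53.8,-2.9],[0,0,-2.48]],
], fingers=0.6)

```text
time_s: 1.77
ee_pos: [0.3937, -0.2703, 0.2443]
ee_rot: [[0.117, 0.993, 0.0], [0.993, -0.117, -0.001], [-0.001, 0.0, -1.0]]
ft_force: [0.7, -0.2, -0.8]
gripper_width: 0.051
```

```bash
python3 -c "
from h import *
plan([b2w(0,0,.26),b2w(0,0,.124)],77.9)"
```

```text
t 1.77 pos [ 0.3937 -0.2703  0.2443] yaw -6.71 F [ 0.7 -0.2 -0.8] w 0.051 j [ 0.78 -0.01 -0.27  1.84 -0.    1.32  0.4 ]
[41.95, 9.7, -1.59] [-0.0, 0.001, -1.477]
[41.96, 9.69, 12.01] [-0.0, 0.001, -1.477]
```

Call:
servo_tool([
  [[42,9.7,-1.6],[0,0,-1.477]],
  [[42,9.7,-1.6],[0,0,-1.477]],
  [[42,9.7,-1.6],[0,0,-1.477]],
  [[42,9.7,-1.6],[0,0,-1.477]],
  [[42,9.7,-1.6],[0,0,-1.477]],
  [[42,9.7,-1.6],[0,0,-1.477]],
  [[42,9.7,-1.6],[0,0,-1.477]],
  [[42,9.7,-1.6],[0,0,-1.477]],
])

```text
time_s: 2.43
ee_pos: [0.5081, 0.0427, 0.2569]
ee_rot: [[-0.773, 0.635, 0.001], [0.635, 0.773, -0.0], [-0.001, 0.001, -1.0]]
ft_force: [1.9, -1.3, 0.0]
gripper_width: 0.0512
```

```bash
python3 -c "
from h import *
plan([b2w(0,0,.26),b2w(0,0,.124)],77.9)"
```

```text
t 2.43 pos [0.5081 0.0427 0.2569] yaw 50.58 F [ 1.9 -1.3  0. ] w 0.0512 j [ 0.42  0.07 -0.62  1.74  0.04  1.35  0.68]
[3.47, 9.1, -0.31] [0.0, 0.001, -0.477]
[3.49, 9.09, 13.29] [0.0, 0.001, -0.477]
```

Call:
servo_tool([
  [[3.5,9.1,-0.3],[0,0,-0.477]],
  [[3.5,9.1,-0.3],[0,0,-0.477]],
  [[3.5,9.1,-0.3],[0,0,-0.477]],
  [[3.5,9.1,-0.3],[0,0,-0.477]],
  [[3.5,9.1,-0.3],[0,0,-0.477]],
])

```text
time_s: 2.85
ee_pos: [0.539, 0.1345, 0.2592]
ee_rot: [[-0.978, 0.208, -0.0], [0.208, 0.978, 0.001], [0.001, 0.001, -1.0]]
ft_force: [0.4, -0.4, -0.7]
gripper_width: 0.0517
```

Run:
```python
from h import *
c=camera("wrist"); cv2.imwrite("pics/w1.png",c["image"])
W=cloud(c); m=(W[...,2]>.142)&(W[...,2]<.165)
(cc,sz,a)=cv2.minAreaRect(W[m][:,:2].astype(np.float32)); print(cc,sz,a,np.median(W[m][:,2]))
plan([b2w(0,0,.26),b2w(0,0,.124)],77.9)
```

```text
(0.538474440574646, 0.1361885666847229) (0.01779223047196865, 0.12923912703990936) 77.57344818115234 0.14866403527611324
t 2.9 pos [0.539  0.1332 0.2592] yaw 77.51 F [ 0.3 -0.6  0.3] w 0.0513 j [ 0.31  0.19 -0.72  1.63  0.13  1.37  0.93]
[0.04, 0.17, -0.08] [0.0, -0.0, -0.007]
[0.03, 0.17, 13.52] [0.0, -0.0, -0.007]
```

View pics/w1.png

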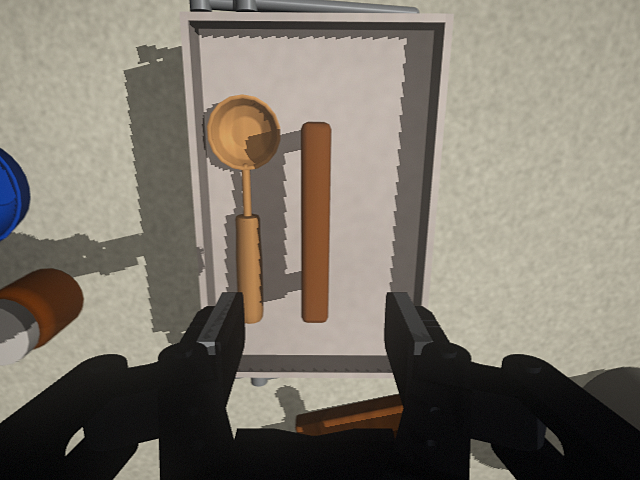

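Call:
servo_tool([
  [[0.1,0.2,4.1],[0,0,0]],
  [[0.1,0.2,8.2],[0,0,0]],
  [[0.1,0.2,11.5],[0,0,0]],
  [[0.1,0.2,13.5],[0,0,0]],
  [[0.1,0.2,13.5],[0,0,0]],
  [[0.1,0.2,13.5],[0,0,0]],
])

```text
time_s: 3.4
ee_pos: [0.5381, 0.1341, 0.1242]
ee_rot: [[-0.976, 0.219, -0.002], [0.219, 0.976, -0.0], [0.001, -0.001, -1.0]]
ft_force: [0.0, 0.5, 1.4]
gripper_width: 0.051
```

Call:
servo_tool([
  [[0,0,0],[0,0,0]],
  [[0,0,0],[0,0,0]],
  [[0,0,0],[0,0,0]],
  [[0,0,0],[0,0,0]],
  [[0,0,0],[0,0,0]],
  [[0,0,0],[0,0,0]],
], fingers=0, grip_force=50)

```text
time_s: 3.9
ee_pos: [0.5396, 0.1353, 0.1263]
ee_rot: [[-0.976, 0.216, 0.003], [0.216, 0.976, -0.0], [-0.003, 0.001, -1.0]]
ft_force: [-1.6, -0.3, 6.8]
gripper_width: 0.0169
```

```bash
sed -i 's/BO=np.array(\[0.539,0.135,0.0\])/BO=np.array([0.5385,0.1358,0.0])/; s/77\.9/77.7/g' h.py
cat >> h.py <<'E'
def arc(qs,yaw=None):
    s=get_state();p=np.array(s["ee_pos"])
    d=w2b(p); # infer current q from box-x offset & z
    a=.262
    f=lambda q:np.array([.12*(np.cos(a)-np.cos(a+q)),.12*(np.sin(a+q)-np.sin(a))])
    return f
E
python3 - <<'E'
from h import *
f=arc(0)
p=np.array(get_state()["ee_pos"])
plan([p+f(q)[0]*BX+np.array([0,0,f(q)[1]]) for q in np.arange(1,17)*.1375])
E
```

```text
t 3.9 pos [0.5396 0.1353 0.1263] yaw 77.55 F [-1.6 -0.3  6.8] w 0.0169 j [ 0.28  0.3  -0.71  1.8   0.22  1.12  0.85]
[-0.0, 0.54, -1.56] [0.001, 0.003, -0.0]
[-0.01, 1.28, -3.03] [0.001, 0.003, -0.0]
[-0.01, 2.22, -4.38] [0.001, 0.003, -0.0]
[-0.01, 3.34, -5.6] [0.001, 0.003, -0.0]
[-0.01, 4.61, -6.65] [0.001, 0.003, -0.0]
[-0.01, 6.01, -7.51] [0.001, 0.003, -0.0]
[-0.0, 7.52, -8.17] [0.001, 0.003, -0.0]
[-0.0, 9.11, -8.63] [0.001, 0.003, -0.0]
[0.0, 10.74, -8.85] [0.001, 0.003, -0.0]
[0.01, 12.39, -8.86] [0.001, 0.003, -0.0]
[0.01, 14.02, -8.63] [0.001, 0.003, -0.0]
[0.02, 15.61, -8.19] [0.001, 0.003, -0.0]
[0.02, 17.12, -7.53] [0.001, 0.003, -0.0]
[0.03, 18.53, -6.67] [0.001, 0.003, -0.0]
[0.04, 19.81, -5.63] [0.001, 0.003, -0.0]
[0.04, 20.93, -4.42] [0.001, 0.003, -0.0]
```

Call:
servo_tool([
  [[0,0.2,-0.7],[0,0,0]],
  [[0,0.54,-1.56],[0,0,0]],
  [[0,0.9,-2.3],[0,0,0]],
  [[0,1.28,-3.03],[0,0,0]],
  [[0,1.75,-3.73],[0,0,0]],
  [[0,2.22,-4.38],[0,0,0]],
  [[0,2.76,-5.02],[0,0,0]],
  [[0,3.34,-5.6],[0,0,0]],
])

```text
time_s: 4.57
ee_pos: [0.5463, 0.1668, 0.1813]
ee_rot: [[-0.976, 0.217, 0.001], [0.217, 0.976, -0.002], [-0.001, -0.001, -1.0]]
ft_force: [2.9, -5.0, -2.6]
gripper_width: 0.0173
```

Call:
servo_tool([
  [[0,0.63,-0.53],[0,0,0]],
  [[0,1.27,-1.05],[0,0,0]],
  [[0,1.95,-1.5],[0,0,0]],
  [[0,2.67,-1.91],[0,0,0]],
  [[0,3.41,-2.26],[0,0,0]],
  [[0,4.18,-2.57],[0,0,0]],
  [[0,4.97,-2.83],[0,0,0]],
  [[0,5.77,-3.03],[0,0,0]],
])

```text
time_s: 5.23
ee_pos: [0.5588, 0.2238, 0.2126]
ee_rot: [[-0.976, 0.216, 0.002], [0.216, 0.976, -0.001], [-0.002, -0.001, -1.0]]
ft_force: [0.2, -4.3, 4.7]
gripper_width: 0.0171
```

Run:
```python
from h import *
f=arc(0)
p0=np.array([.5396,.1353,.1263]);p=np.array(get_state()["ee_pos"])
print(w2b(p)-w2b(p0))
plan([p0+f(q)[0]*BX+np.array([0,0,f(q)[1]]) for q in np.arange(8,17)*.1375]+[p0+f(2.18)[0]*BX+np.array([0,0,f(2.18)[1]])])
```

```text
[0.09058251 0.00014654 0.08629708]
t 5.23 pos [0.5588 0.2238 0.2126] yaw 77.51 F [ 0.2 -4.3  4.7] w 0.0171 j [ 0.14  0.33 -0.74  1.58  0.23  1.31  0.72]
[-0.01, 0.04, -0.0] [-0.001, 0.002, 0.0]
[-0.01, 1.68, -0.23] [-0.001, 0.002, 0.0]
[-0.0, 3.33, -0.24] [-0.001, 0.002, 0.0]
[0.0, 4.96, -0.02] [-0.001, 0.002, 0.0]
[0.01, 6.55, 0.43] [-0.001, 0.002, 0.0]
[0.01, 8.06, 1.08] [-0.001, 0.002, 0.0]
[0.02, 9.47, 1.94] [-0.001, 0.002, 0.0]
[0.03, 10.75, 2.98] [-0.001, 0.002, 0.0]
[0.03, 11.87, 4.19] [-0.001, 0.002, 0.0]
[0.03, 11.72, 4.0] [-0.001, 0.002, 0.0]
```

Direction and arc confirmed. Continue.

Call:
servo_tool([
  [[0,0.85,-0.12],[0,0,0]],
  [[0,1.68,-0.23],[0,0,0]],
  [[0,2.5,-0.25],[0,0,0]],
  [[0,3.33,-0.24],[0,0,0]],
  [[0,4.15,-0.15],[0,0,0]],
  [[0,4.96,0],[0,0,0]],
  [[0,5.75,0.2],[0,0,0]],
  [[0,6.55,0.43],[0,0,0]],
])

```text
time_s: 5.9
ee_pos: [0.5729, 0.2894, 0.2079]
ee_rot: [[-0.977, 0.215, 0.002], [0.215, 0.977, 0.001], [-0.002, 0.002, -1.0]]
ft_force: [4.0, -0.2, 2.6]
gripper_width: 0.017
```

Call:
servo_tool([
  [[0,0.75,0.32],[0,0,0]],
  [[0,1.5,0.65],[0,0,0]],
  [[0,2.2,1.08],[0,0,0]],
  [[0,2.92,1.51],[0,0,0]],
  [[0,3.55,2.03],[0,0,0]],
  [[0,4.2,2.55],[0,0,0]],
  [[0,4.9,3.25],[0,0,0]],
  [[0,5.2,3.6],[0,0,0]],
])

```text
time_s: 6.57
ee_pos: [0.584, 0.3388, 0.1718]
ee_rot: [[-0.976, 0.216, 0.001], [0.216, 0.976, -0.002], [-0.002, -0.001, -1.0]]
ft_force: [-13.8, -19.6, 43.8]
gripper_width: 0.0169
```

Call:
servo_tool([
  [[0,0,0],[0,0,0]],
  [[0,0,0],[0,0,0]],
  [[0,0,0],[0,0,0]],
])

```text
time_s: 6.82
ee_pos: [0.5837, 0.3385, 0.1723]
ee_rot: [[-0.976, 0.216, 0.001], [0.216, 0.976, -0.001], [-0.002, -0.001, -1.0]]
ft_force: [-1.4, -6.1, 19.1]
gripper_width: 0.017
```

Run:
```python
from h import *
p0=np.array([.5396,.1353,.1263]);p=np.array(get_state()["ee_pos"])
d=w2b(p)-w2b(p0); print(d, np.arctan2(d[2]+.12*np.sin(.262),-(d[0]-.12*np.cos(.262)))-.262)
plan([p])
c=camera("scene"); cv2.imwrite("pics/s2.png",c["image"])
```

```text
[2.07954355e-01 2.07289153e-04 4.60342150e-02] 2.1822452188695913
t 6.82 pos [0.5837 0.3385 0.1723] yaw 77.53 F [-1.4 -6.1 19.1] w 0.017 j [-0.08  0.52 -0.72  1.44  0.35  1.31  0.53]
[0.0, 0.0, 0.0] [-0.001, 0.002, 0.0]
```

View pics/s2.png

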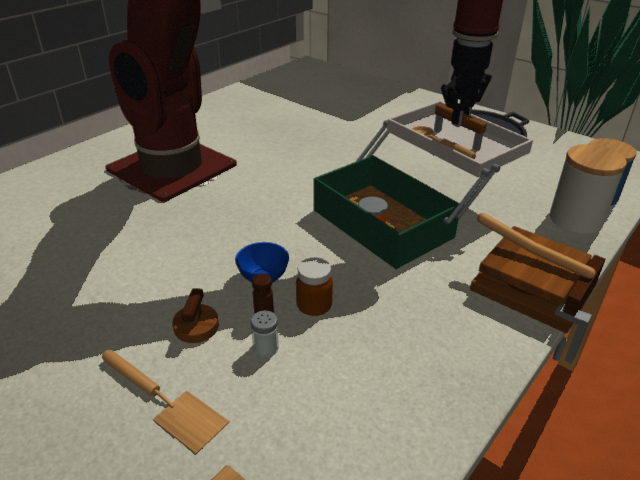

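Call:
servo_tool([
  [[0,0,0],[0,0,0]],
  [[0,0,0],[0,0,0]],
  [[0,0,0],[0,0,0]],
  [[0,0,0],[0,0,0]],
], fingers=0.6)

```text
time_s: 7.2
ee_pos: [0.5826, 0.3388, 0.1693]
ee_rot: [[-0.977, 0.215, -0.002], [0.215, 0.977, -0.001], [0.002, -0.001, -1.0]]
ft_force: [-0.5, 0.1, -0.4]
gripper_width: 0.0511
```

Call:
servo_tool([
  [[0,0,-3],[0,0,0]],
  [[0,0,-7],[0,0,0]],
  [[0,-4,-8],[0,0,0]],
  [[0,-8,-8],[0,0,0]],
  [[0,-12,-8],[0,0,0]],
  [[0,-16,-8],[0,0,0]],
  [[0,-20,-8],[0,0,0]],
  [[0,-20,-8],[0,0,0]],
])

```text
time_s: 7.87
ee_pos: [0.5401, 0.1343, 0.2497]
ee_rot: [[-0.974, 0.225, -0.001], [0.225, 0.974, -0.005], [0.0, -0.005, -1.0]]
ft_force: [1.5, -0.7, 1.0]
gripper_width: 0.0514
```

Run:
```python
from h import *
for n in ["wrist","scene","top"]:
    c=camera(n); cv2.imwrite(f"pics/{n}3.png",c["image"]); W=cloud(c)
    for r in find_in(c,"tin")[:2]: print(n,r["rect"],r["score"])
    B=(W-BO)@np.stack([BX,BY,[0,0,1]],1)
    m=(B[...,2]>.048)&(B[...,2]<.064)&(abs(B[...,0])<.078)&(abs(B[...,1])<.123)
    q=B[m]; 
    if len(q)>3: print(len(q),cv2.minEnclosingCircle(q[:,:2].astype(np.float32)),np.median(q,0))
    m=(B[...,2]<.03)&(abs(B[...,0])<.078)&(abs(B[...,1])<.123)
    if m.any(): print("floor z",np.median(B[m][:,2]))
plan([get_state()["ee_pos"]])
```

```text
wrist [248.1, 149.5, 325.0, 230.7] 0.66
4310 ((-0.024916119873523712, 0.006624037865549326), 0.030429057776927948) [-0.02471739  0.00763351  0.05497018]
floor z 0.005028334527567248
scene [357.8, 198.8, 387.4, 223.0] 0.89
466 ((0.013731418177485466, 0.00891837477684021), 0.13017021119594574) [-0.02327168  0.00185242  0.05671035]
floor z 0.007049006669158201
top [215.1, 247.9, 241.3, 276.1] 0.77
500 ((-0.024087723344564438, 0.007053474895656109), 0.03052651137113571) [-0.02461917  0.00703349  0.0566073 ]
floor z 0.006856197351407941
t 8.17 pos [0.54   0.1454 0.2502] yaw 77.72 F [-0.   0.2 -0.5] w 0.0517 j [ 0.3   0.21 -0.73  1.63  0.14  1.36  0.9 ]
[0.0, 0.0, 0.0] [0.001, -0.001, 0.0]
```

View pics/wrist3.png

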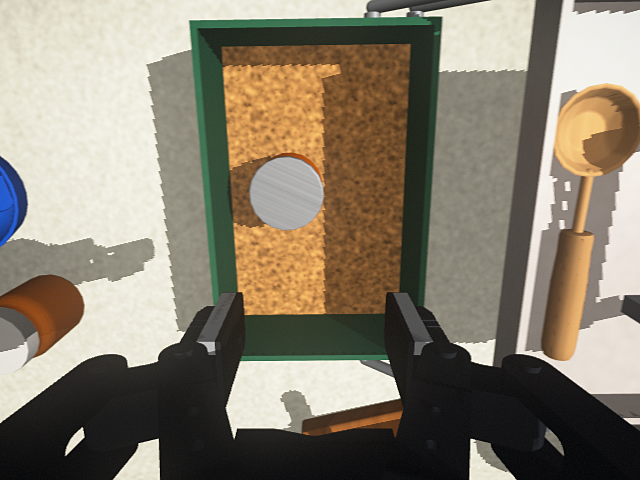

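View pics/top3.png

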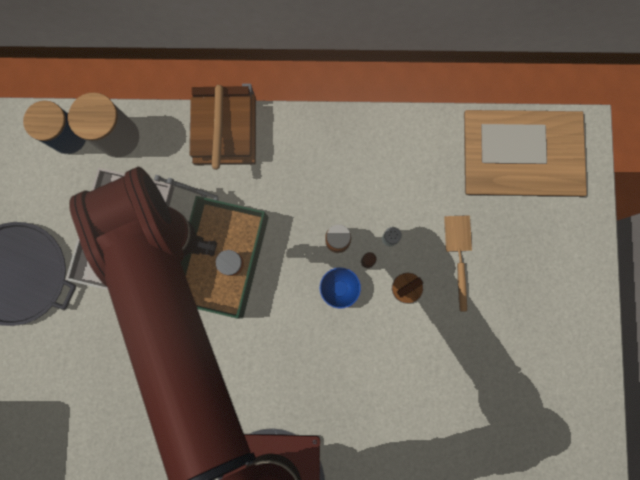

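```bash
python3 -c "
from h import *
plan([[.5973,-.2805,.20]],77.7)"
```

```text
t 8.17 pos [0.54   0.1454 0.2502] yaw 77.72 F [-0.   0.2 -0.5] w 0.0517 j [ 0.3   0.21 -0.73  1.63  0.14  1.36  0.9 ]
[-14.65, -40.4, 4.98] [0.001, -0.001, 0.0]
```

Call:
servo_tool([
  [[-14.6,-40.4,5],[0,0,0]],
  [[-14.6,-40.4,5],[0,0,0]],
  [[-14.6,-40.4,5],[0,0,0]],
  [[-14.6,-40.4,5],[0,0,0]],
  [[-14.6,-40.4,5],[0,0,0]],
  [[-14.6,-40.4,5],[0,0,0]],
  [[-14.6,-40.4,5],[0,0,0]],
  [[-14.6,-40.4,5],[0,0,0]],
], fingers=0.85)

```text
time_s: 8.83
ee_pos: [0.5839, -0.1851, 0.2113]
ee_rot: [[-0.977, 0.213, -0.0], [0.213, 0.977, 0.001], [0.0, 0.0, -1.0]]
ft_force: [0.9, 0.7, 0.2]
gripper_width: 0.0725
```

```bash
python3 -c "
from h import *
plan([[.5973,-.2805,.20]],77.7)"
```

```text
t 8.83 pos [ 0.5839 -0.1851  0.2113] yaw 77.72 F [0.9 0.7 0.2] w 0.0725 j [ 0.66  0.32 -0.52  1.57  0.16  1.3   1.47]
[-3.33, -9.04, 1.13] [0.0, -0.0, 0.0]
```

Call:
servo_tool([
  [[-2,-5,1.1],[0,0,0]],
  [[-3.3,-8.5,1.1],[0,0,0]],
  [[-3.3,-9,1.1],[0,0,0]],
  [[-3.3,-9,1.1],[0,0,0]],
  [[-3.3,-9,1.1],[0,0,0]],
])

```text
time_s: 9.25
ee_pos: [0.5966, -0.2791, 0.1998]
ee_rot: [[-0.977, 0.215, -0.001], [0.215, 0.977, 0.002], [0.001, 0.001, -1.0]]
ft_force: [0.2, 0.6, 0.7]
gripper_width: 0.0725
```

Run:
```python
from h import *
c=camera("wrist"); cv2.imwrite("pics/w4.png",c["image"]); W=cloud(c)
for r in find_in(c,"shaker")[:2]: print(r["rect"],r["score"])
d=np.hypot(W[...,0]-.5973,W[...,1]+.2805)
m=(d<.035)&(W[...,2]>.058)&(W[...,2]<.08); q=W[m]
print(len(q),cv2.minEnclosingCircle(q[:,:2].astype(np.float32)),np.median(q,0))
plan([[.5973,-.2805,.023]],77.7)
```

```text
[280.3, 180.2, 339.5, 252.2] 0.63
2818 ((0.597905158996582, -0.28143829107284546), 0.021056275814771652) [ 0.59665307 -0.28107939  0.06482721]
t 9.35 pos [ 0.597  -0.2771  0.2007] yaw 77.75 F [0.3 1.2 0. ] w 0.0725 j [ 0.73  0.41 -0.48  1.46  0.19  1.32  1.59]
[-0.1, -0.35, 17.77] [0.001, -0.0, 0.001]
```

View pics/w4.png

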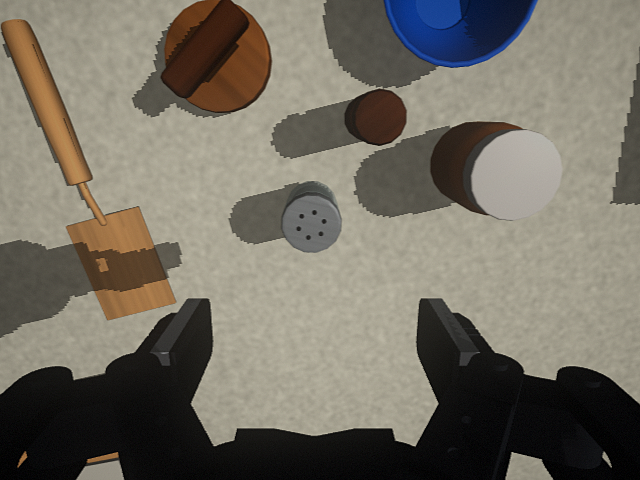

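Call:
servo_tool([
  [[-0.1,-0.4,4],[0,0,0]],
  [[-0.1,-0.4,8],[0,0,0]],
  [[-0.1,-0.4,12],[0,0,0]],
  [[-0.1,-0.4,15.5],[0,0,0]],
  [[-0.1,-0.4,17.7],[0,0,0]],
  [[-0.1,-0.4,17.7],[0,0,0]],
  [[-0.1,-0.4,17.7],[0,0,0]],
])

```text
time_s: 9.93
ee_pos: [0.5963, -0.2818, 0.0236]
ee_rot: [[-0.977, 0.213, -0.001], [0.213, 0.977, 0.001], [0.002, 0.001, -1.0]]
ft_force: [0.7, 0.4, 0.7]
gripper_width: 0.0724
```

Call:
servo_tool([
  [[0,0,0],[0,0,0]],
  [[0,0,0],[0,0,0]],
  [[0,0,0],[0,0,0]],
  [[0,0,0],[0,0,0]],
  [[0,0,0],[0,0,0]],
  [[0,0,0],[0,0,0]],
], fingers=0, grip_force=35)

```text
time_s: 10.43
ee_pos: [0.5979, -0.284, 0.0265]
ee_rot: [[-0.977, 0.215, 0.004], [0.215, 0.977, -0.001], [-0.004, -0.001, -1.0]]
ft_force: [-0.0, 1.5, 6.2]
gripper_width: 0.041
```

Run:
```python
from h import *
p=np.array(get_state()["ee_pos"])
t=b2w(.01,.082,0)
plan([[p[0],p[1],p[2]+.13],[t[0],t[1],p[2]+.13]])
```

```text
t 10.43 pos [ 0.5979 -0.284   0.0265] yaw 77.59 F [-0.   1.5  6.2] w 0.041 j [ 0.71  0.57 -0.44  1.62  0.27  1.01  1.54]
[-0.05, -0.01, -13.0] [-0.001, 0.004, 0.0]
[22.97, 40.7, -13.11] [-0.001, 0.004, 0.0]
```

Call:
servo_tool([
  [[0,0,-1],[0,0,0]],
  [[0,0,-3],[0,0,0]],
  [[0,0,-6],[0,0,0]],
  [[0,0,-9],[0,0,0]],
  [[0,0,-12],[0,0,0]],
  [[0,0,-13],[0,0,0]],
  [[0,0,-13],[0,0,0]],
])

```text
time_s: 11.02
ee_pos: [0.5981, -0.2845, 0.1585]
ee_rot: [[-0.977, 0.215, 0.006], [0.215, 0.977, -0.003], [-0.007, -0.002, -1.0]]
ft_force: [-0.1, 0.5, -1.3]
gripper_width: 0.0417
```

Call:
servo_tool([
  [[0.5,1,0],[0,0,0]],
  [[2,3.5,0],[0,0,0]],
  [[3.5,6.3,0],[0,0,0]],
  [[5,9,0],[0,0,0]],
  [[6.7,11.8,0],[0,0,0]],
  [[8.3,14.6,0],[0,0,0]],
  [[9.9,17.4,0],[0,0,0]],
  [[11.5,20.2,0],[0,0,0]],
])

```text
time_s: 11.68
ee_pos: [0.5248, -0.0597, 0.1517]
ee_rot: [[-0.977, 0.215, -0.003], [0.215, 0.977, 0.001], [0.003, -0.0, -1.0]]
ft_force: [0.1, 0.0, -0.9]
gripper_width: 0.0412
```

Run:
```python
from h import *
t=b2w(.01,.082,.156)
plan([t],77.7)
```

```text
t 11.68 pos [ 0.5248 -0.0597  0.1517] yaw 77.59 F [ 0.1  0.  -0.9] w 0.0412 j [ 0.57  0.2  -0.6   1.83  0.12  1.15  1.28]
[11.07, 20.37, -0.4] [-0.0, -0.003, -0.002]
```

Call:
servo_tool([
  [[1.7,3,0],[0,0,0]],
  [[3.4,6.1,0],[0,0,0]],
  [[5.1,9.2,0],[0,0,0]],
  [[6.8,12.3,0],[0,0,0]],
  [[8.5,15.3,0],[0,0,0]],
  [[10,18,0],[0,0,0]],
  [[11,19.8,0],[0,0,0]],
  [[11.3,20.4,0],[0,0,0]],
])

```text
time_s: 12.35
ee_pos: [0.4576, 0.1655, 0.1522]
ee_rot: [[-0.978, 0.21, -0.003], [0.21, 0.978, 0.0], [0.003, -0.0, -1.0]]
ft_force: [-0.1, 1.0, -1.7]
gripper_width: 0.0412
```

Call:
servo_tool([
  [[0,0,0],[0,0,0]],
  [[0,0,0],[0,0,0]],
  [[0,0,0],[0,0,0]],
  [[0,0,0],[0,0,0]],
])

```text
time_s: 12.68
ee_pos: [0.461, 0.1602, 0.1533]
ee_rot: [[-0.976, 0.217, -0.001], [0.217, 0.976, -0.0], [0.001, -0.001, -1.0]]
ft_force: [-0.0, -0.4, -1.4]
gripper_width: 0.0417
```

Run:
```python
from h import *
t=b2w(.01,.082,.033)
plan([t],77.7)
c=camera("scene"); cv2.imwrite("pics/s5.png",c["image"])
c=camera("wrist"); cv2.imwrite("pics/w5.png",c["image"])
```

```text
t 12.68 pos [0.461  0.1602 0.1533] yaw 77.45 F [-0.  -0.4 -1.4] w 0.0417 j [ 0.32  0.13 -0.78  1.92  0.1   1.14  0.85]
[0.11, 0.27, 12.03] [-0.001, -0.001, -0.004]
```

View pics/s5.png

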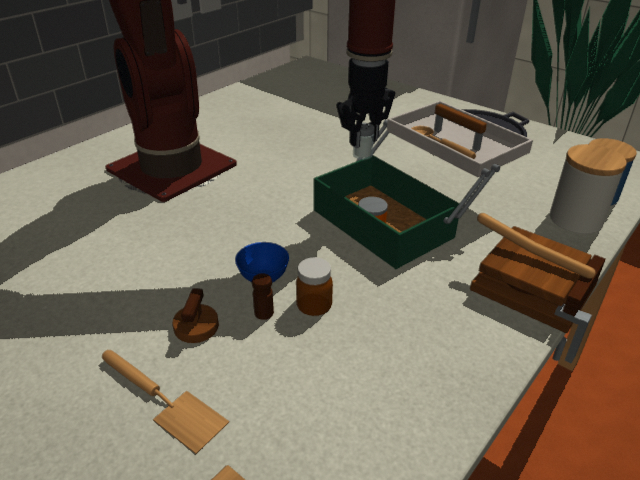

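View pics/w5.png

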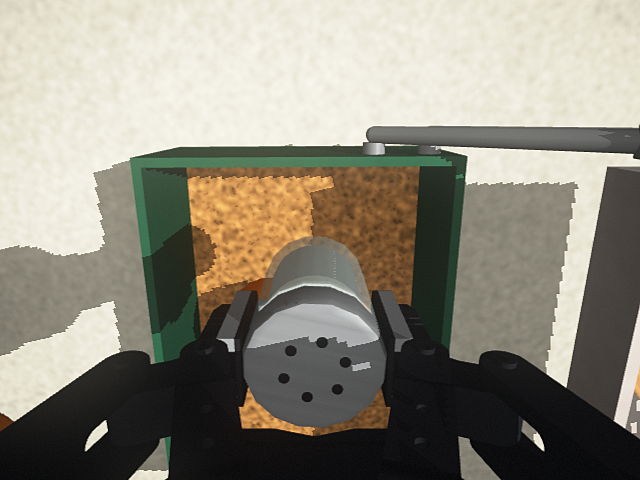

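Call:
servo_tool([
  [[0.1,0.3,2.5],[0,0,0]],
  [[0.1,0.3,5],[0,0,0]],
  [[0.1,0.3,7.5],[0,0,0]],
  [[0.1,0.3,9.5],[0,0,0]],
  [[0.1,0.3,10.8],[0,0,0]],
  [[0.1,0.3,11.5],[0,0,0]],
  [[0.1,0.3,11.5],[0,0,0]],
  [[0.1,0.3,11.5],[0,0,0]],
])

```text
time_s: 13.45
ee_pos: [0.461, 0.165, 0.0393]
ee_rot: [[-0.977, 0.215, 0.0], [0.215, 0.977, 0.0], [-0.0, 0.0, -1.0]]
ft_force: [0.4, 0.4, -2.3]
gripper_width: 0.0413
```

Call:
servo_tool([
  [[0,0,0.2],[0,0,0]],
  [[0,0,0.4],[0,0,0]],
  [[0,0,0.4],[0,0,0]],
])

```text
time_s: 13.7
ee_pos: [0.461, 0.1649, 0.0352]
ee_rot: [[-0.977, 0.215, 0.001], [0.215, 0.977, 0.0], [-0.001, 0.0, -1.0]]
ft_force: [0.7, 1.3, -1.6]
gripper_width: 0.0416
```

Call:
servo_tool([
  [[0,0,0.1],[0,0,0]],
  [[0,0,0.2],[0,0,0]],
  [[0,0,0.3],[0,0,0]],
  [[0,0,0.3],[0,0,0]],
])

```text
time_s: 14.03
ee_pos: [0.4607, 0.1649, 0.0324]
ee_rot: [[-0.977, 0.215, 0.0], [0.215, 0.977, -0.0], [-0.0, -0.0, -1.0]]
ft_force: [-4.3, -1.4, 9.2]
gripper_width: 0.0414
```

Call:
servo_tool([
  [[0,0,-0.1],[0,0,0]],
  [[0,0,-0.1],[0,0,0]],
  [[0,0,-0.1],[0,0,0]],
  [[0,0,-0.1],[0,0,0]],
], fingers=0.7)

```text
time_s: 14.37
ee_pos: [0.4606, 0.1649, 0.0328]
ee_rot: [[-0.977, 0.215, 0.0], [0.215, 0.977, 0.0], [-0.0, 0.0, -1.0]]
ft_force: [0.5, 0.1, 0.5]
gripper_width: 0.0594
```

Call:
servo_tool([
  [[0,0,-2],[0,0,0]],
  [[0,0,-4],[0,0,0]],
  [[0,0,-7],[0,0,0]],
  [[0,0,-11],[0,0,0]],
  [[0,0,-15],[0,0,0]],
  [[0,0,-17],[0,0,0]],
  [[0,0,-17],[0,0,0]],
])

```text
time_s: 14.95
ee_pos: [0.4628, 0.166, 0.2077]
ee_rot: [[-0.977, 0.215, 0.007], [0.215, 0.977, 0.001], [-0.007, 0.003, -1.0]]
ft_force: [0.5, 0.2, 0.4]
gripper_width: 0.0601
```

Run:
```python
from h import *
c=camera("wrist"); cv2.imwrite("pics/w6.png",c["image"])
W=cloud(c);B=(W-BO)@np.stack([BX,BY,[0,0,1]],1)
m=(B[...,2]>.064)&(B[...,2]<.08)&(abs(B[...,0])<.07)&(abs(B[...,1])<.12); q=B[m]
print(len(q),cv2.minEnclosingCircle(q[:,:2].astype(np.float32)),np.median(q,0))
plan([[.4742,-.3215,.20]],33.7)
```

```text
2805 ((0.01231308002024889, 0.08259992301464081), 0.02106974832713604) [0.01244979 0.08400883 0.07091119]
t 15.0 pos [0.4619 0.1653 0.2052] yaw 77.56 F [-0.4 -0.7  0.1] w 0.0602 j [ 0.34  0.08 -0.8   1.85  0.06  1.24  0.88]
[-11.69, -47.28, 0.5] [0.003, 0.004, 0.765]
```

View pics/w6.png

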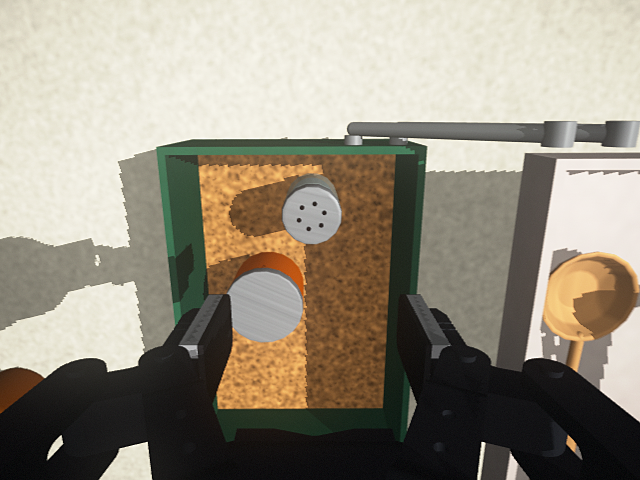

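Call:
servo_tool([
  [[-11.7,-47.3,0.5],[0,0,0.765]],
  [[-11.7,-47.3,0.5],[0,0,0.765]],
  [[-11.7,-47.3,0.5],[0,0,0.765]],
  [[-11.7,-47.3,0.5],[0,0,0.765]],
  [[-11.7,-47.3,0.5],[0,0,0.765]],
  [[-11.7,-47.3,0.5],[0,0,0.765]],
  [[-11.7,-47.3,0.5],[0,0,0.765]],
  [[-11.7,-47.3,0.5],[0,0,0.765]],
])

```text
time_s: 15.67
ee_pos: [0.468, -0.1703, 0.198]
ee_rot: [[-0.554, 0.833, -0.002], [0.833, 0.554, 0.0], [0.001, -0.001, -1.0]]
ft_force: [1.4, 0.1, -0.2]
gripper_width: 0.0601
```

Run:
```python
from h import *
plan([[.4742,-.3215,.19]],33.7)
```

```text
t 15.67 pos [ 0.468  -0.1703  0.198 ] yaw 33.64 F [ 1.4  0.1 -0.2] w 0.0601 j [ 0.69  0.07 -0.45  1.85  0.03  1.23  0.82]
[-12.93, -7.86, 0.8] [-0.001, -0.001, -0.001]
```

Call:
servo_tool([
  [[-12.9,-7.9,0.8],[0,0,0]],
  [[-12.9,-7.9,0.8],[0,0,0]],
  [[-12.9,-7.9,0.8],[0,0,0]],
  [[-12.9,-7.9,0.8],[0,0,0]],
  [[-12.9,-7.9,0.8],[0,0,0]],
  [[-12.9,-7.9,0.8],[0,0,0]],
  [[-12.9,-7.9,0.8],[0,0,0]],
])

```text
time_s: 16.25
ee_pos: [0.4748, -0.3185, 0.19]
ee_rot: [[-0.556, 0.831, -0.002], [0.831, 0.556, 0.002], [0.002, -0.0, -1.0]]
ft_force: [0.3, -0.9, -0.8]
gripper_width: 0.0596
```

Run:
```python
from h import *
c=camera("wrist"); cv2.imwrite("pics/w7.png",c["image"]); W=cloud(c)
d=np.hypot(W[...,0]-.4742,W[...,1]+.3215)
for lo,hi in [(.052,.07),(.015,.03)]:
    m=(d<.05)&(W[...,2]>lo)&(W[...,2]<hi); q=W[m]
    print(len(q),cv2.minAreaRect(q[:,:2].astype(np.float32)),cv2.minEnclosingCircle(q[:,:2].astype(np.float32)),np.median(q,0))
plan([[.4742,-.3215,.036]],33.7)
```

```text
2749 ((0.47440916299819946, -0.3231990933418274), (0.02001197263598442, 0.06518514454364777), 34.04476547241211) ((0.47464069724082947, -0.32330915331840515), 0.03331831842660904) [ 0.47333577 -0.32125639  0.05969917]
4898 ((0.4743443727493286, -0.3223285675048828), (0.07480493187904358, 0.07259783148765564), 32.099449157714844) ((0.4748176038265228, -0.32352474331855774), 0.037947650998830795) [ 0.47120568 -0.31952754  0.01895616]
t 16.3 pos [ 0.4751 -0.3181  0.1905] yaw 33.83 F [ 0.6 -0.3 -0.4] w 0.0596 j [ 0.81  0.22 -0.34  1.7   0.08  1.23  1.04]
[-0.26, -0.27, 15.45] [-0.0, -0.002, 0.002]
```

View pics/w7.png

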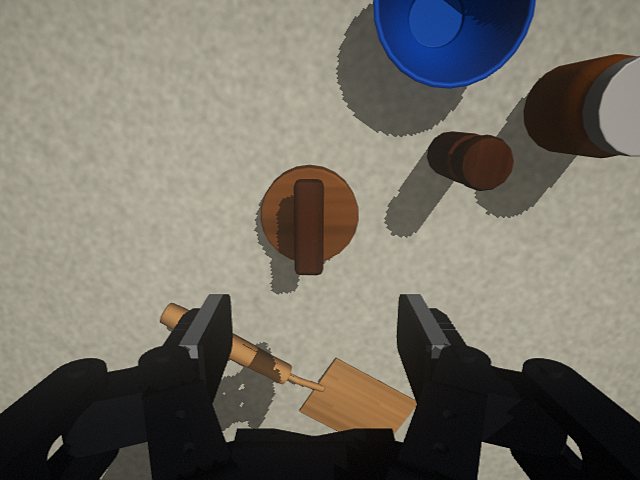

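Call:
servo_tool([
  [[-0.4,-0.3,4],[0,0,0]],
  [[-0.4,-0.3,8],[0,0,0]],
  [[-0.4,-0.3,11.5],[0,0,0]],
  [[-0.4,-0.3,14],[0,0,0]],
  [[-0.4,-0.3,15.5],[0,0,0]],
  [[-0.4,-0.3,15.5],[0,0,0]],
  [[-0.4,-0.3,15.5],[0,0,0]],
])

```text
time_s: 16.88
ee_pos: [0.4748, -0.323, 0.0362]
ee_rot: [[-0.557, 0.83, -0.001], [0.83, 0.557, 0.001], [0.001, -0.0, -1.0]]
ft_force: [0.5, -0.7, -0.1]
gripper_width: 0.0596
```

Call:
servo_tool([
  [[0,0,0],[0,0,0]],
  [[0,0,0],[0,0,0]],
  [[0,0,0],[0,0,0]],
  [[0,0,0],[0,0,0]],
  [[0,0,0],[0,0,0]],
  [[0,0,0],[0,0,0]],
], fingers=0, grip_force=50)

```text
time_s: 17.38
ee_pos: [0.4756, -0.325, 0.0378]
ee_rot: [[-0.555, 0.832, 0.002], [0.832, 0.555, -0.001], [-0.002, 0.001, -1.0]]
ft_force: [-2.0, 1.7, 7.5]
gripper_width: 0.0193
```

Run:
```python
from h import *
p=np.array(get_state()["ee_pos"])
t=b2w(.008,-.078,0)
plan([[p[0],p[1],p[2]+.13],[t[0],t[1],p[2]+.13]],33.8)
```

```text
t 17.38 pos [ 0.4756 -0.325   0.0378] yaw 33.74 F [-2.   1.7  7.5] w 0.0193 j [ 0.79  0.38 -0.32  1.84  0.15  0.94  0.99]
[-0.03, 0.01, -13.0] [0.001, 0.002, -0.001]
[29.74, 36.82, -13.03] [0.001, 0.002, -0.001]
```

Call:
servo_tool([
  [[0,0,-1],[0,0,0]],
  [[0,0,-3],[0,0,0]],
  [[0,0,-6],[0,0,0]],
  [[0,0,-9],[0,0,0]],
  [[0,0,-12],[0,0,0]],
  [[0,0,-13],[0,0,0]],
  [[0,0,-13],[0,0,0]],
])

```text
time_s: 17.97
ee_pos: [0.4762, -0.3253, 0.1699]
ee_rot: [[-0.555, 0.832, 0.004], [0.832, 0.555, -0.003], [-0.005, 0.002, -1.0]]
ft_force: [-0.3, -0.5, -1.5]
gripper_width: 0.0189
```

Call:
servo_tool([
  [[1,1.2,0],[0,0,0]],
  [[2.8,3.4,0],[0,0,0]],
  [[4.7,5.8,0],[0,0,0]],
  [[6.8,8.4,0],[0,0,0]],
  [[9,11.1,0],[0,0,0]],
  [[11.2,13.9,0],[0,0,0]],
  [[13.4,16.6,0],[0,0,0]],
  [[15.6,19.3,0],[0,0,0]],
])

```text
time_s: 18.63
ee_pos: [0.5478, -0.0858, 0.1645]
ee_rot: [[-0.555, 0.832, -0.003], [0.832, 0.555, 0.001], [0.002, -0.002, -1.0]]
ft_force: [1.2, -0.2, -0.8]
gripper_width: 0.0191
```

Call:
servo_tool([
  [[2.2,2.7,0],[0,0,0]],
  [[4.4,5.4,0],[0,0,0]],
  [[6.6,8.2,0],[0,0,0]],
  [[8.8,10.9,0],[0,0,0]],
  [[11,13.6,0],[0,0,0]],
  [[12.8,15.8,0],[0,0,0]],
  [[13.7,17,0],[0,0,0]],
  [[14.1,17.5,0],[0,0,0]],
])

```text
time_s: 19.3
ee_pos: [0.6148, 0.1304, 0.1643]
ee_rot: [[-0.559, 0.829, -0.003], [0.829, 0.559, 0.001], [0.003, -0.002, -1.0]]
ft_force: [-0.3, 0.3, -1.3]
gripper_width: 0.0195
```

Call:
servo_tool([
  [[0,0,0],[0,0,0]],
  [[0,0,0],[0,0,0]],
  [[0,0,0],[0,0,0]],
  [[0,0,0],[0,0,0]],
])

```text
time_s: 19.63
ee_pos: [0.6157, 0.1248, 0.1661]
ee_rot: [[-0.554, 0.833, -0.0], [0.833, 0.554, -0.001], [-0.001, -0.001, -1.0]]
ft_force: [0.1, 0.2, -1.6]
gripper_width: 0.0191
```

Run:
```python
from h import *
plan([b2w(.008,-.078,.046)],33.7)
c=camera("scene"); cv2.imwrite("pics/s8.png",c["image"])
c=camera("wrist"); cv2.imwrite("pics/w8.png",c["image"])
```

```text
t 19.63 pos [0.6157 0.1248 0.1661] yaw 33.61 F [ 0.1  0.2 -1.6] w 0.0191 j [ 0.18  0.39 -0.58  1.58  0.22  1.24  0.15]
[0.15, 0.19, 12.01] [-0.001, 0.001, -0.002]
```

View pics/s8.png

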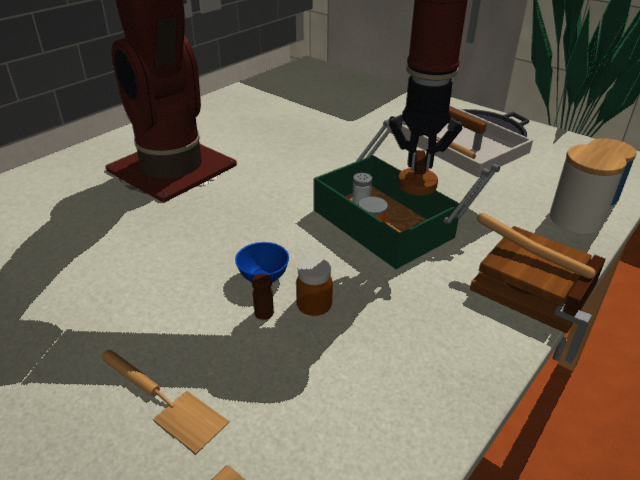

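View pics/w8.png

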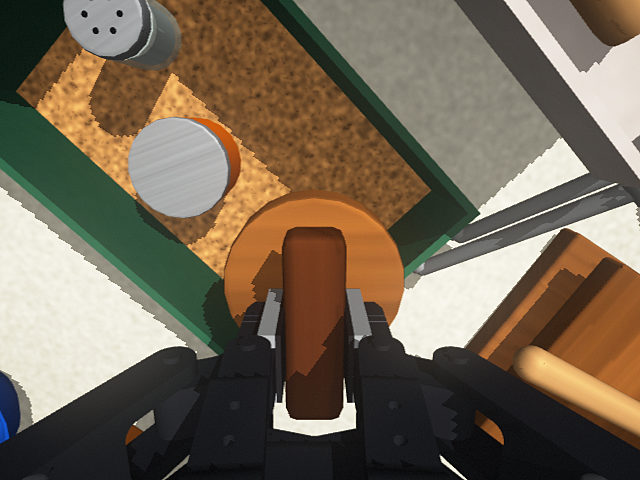

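Call:
servo_tool([
  [[0.2,0.2,2.5],[0,0,0]],
  [[0.2,0.2,5],[0,0,0]],
  [[0.2,0.2,7.5],[0,0,0]],
  [[0.2,0.2,9.5],[0,0,0]],
  [[0.2,0.2,10.8],[0,0,0]],
  [[0.2,0.2,11.5],[0,0,0]],
  [[0.2,0.2,11.7],[0,0,0]],
  [[0.2,0.2,11.7],[0,0,0]],
])

```text
time_s: 20.4
ee_pos: [0.6167, 0.1296, 0.0498]
ee_rot: [[-0.555, 0.832, 0.0], [0.832, 0.555, 0.0], [-0.0, 0.0, -1.0]]
ft_force: [0.1, -0.4, -1.9]
gripper_width: 0.0194
```

Call:
servo_tool([
  [[0,0,0.1],[0,0,0]],
  [[0,0,0.2],[0,0,0]],
  [[0,0,0.3],[0,0,0]],
  [[0,0,0.3],[0,0,0]],
])

```text
time_s: 20.73
ee_pos: [0.6166, 0.1297, 0.0468]
ee_rot: [[-0.556, 0.832, 0.001], [0.832, 0.556, 0.0], [-0.0, 0.001, -1.0]]
ft_force: [-1.0, -0.3, -1.4]
gripper_width: 0.019
```

Call:
servo_tool([
  [[0,0,0.1],[0,0,0]],
  [[0,0,0.2],[0,0,0]],
  [[0,0,0.3],[0,0,0]],
  [[0,0,0.3],[0,0,0]],
])

```text
time_s: 21.07
ee_pos: [0.6164, 0.1297, 0.0439]
ee_rot: [[-0.556, 0.831, 0.0], [0.831, 0.556, -0.0], [-0.0, 0.0, -1.0]]
ft_force: [-2.1, -1.4, 4.3]
gripper_width: 0.0189
```

Call:
servo_tool([
  [[0,0,0],[0,0,0]],
  [[0,0,0],[0,0,0]],
  [[0,0,0],[0,0,0]],
  [[0,0,0],[0,0,0]],
], fingers=0.5)

```text
time_s: 21.4
ee_pos: [0.6164, 0.1297, 0.0433]
ee_rot: [[-0.556, 0.832, 0.0], [0.832, 0.556, 0.0], [0.0, 0.0, -1.0]]
ft_force: [-0.6, 0.3, 0.6]
gripper_width: 0.0424
```

Call:
servo_tool([
  [[0,0,-2],[0,0,0]],
  [[0,0,-4],[0,0,0]],
  [[0,0,-8],[0,0,0]],
  [[0,0,-12],[0,0,0]],
  [[0,0,-16],[0,0,0]],
  [[0,0,-20],[0,0,0]],
  [[0,0,-21],[0,0,0]],
  [[0,0,-21],[0,0,0]],
])

```text
time_s: 22.07
ee_pos: [0.618, 0.1305, 0.2579]
ee_rot: [[-0.555, 0.831, 0.007], [0.832, 0.555, 0.001], [-0.003, 0.006, -1.0]]
ft_force: [0.8, 1.3, -0.7]
gripper_width: 0.0426
```

Run:
```python
from h import *
for n in ["scene","wrist"]:
    c=camera(n); cv2.imwrite(f"pics/{n}9.png",c["image"])
W=cloud(c);B=(W-BO)@np.stack([BX,BY,[0,0,1]],1)
for nm,x,y,lo,hi,r in [("stamp disc",.008,-.078,.018,.034,.045),("bar",.008,-.078,.058,.075,.045),("tin",-.0245,.007,.048,.064,.035),("shaker",.012,.083,.064,.08,.03)]:
    m=(B[...,2]>lo)&(B[...,2]<hi)&(np.hypot(B[...,0]-x,B[...,1]-y)<r); q=B[m]
    if len(q)>5: print(nm,len(q),cv2.minEnclosingCircle(q[:,:2].astype(np.float32)),np.median(q,0),q[:,2].std())
plan([[.5837,.3385,.25],[.5837,.3385,.170]],77.6)
```

```text
stamp disc 3689 ((0.012389231473207474, -0.07709131389856339), 0.03800584003329277) [ 0.01568717 -0.07411555  0.02494075] 0.0009625142052894976
bar 1924 ((0.01258922927081585, -0.07655325531959534), 0.03310464322566986) [ 0.0139046  -0.07539687  0.06570617] 0.0012023764115918776
tin 4500 ((-0.0248886626213789, 0.006165275815874338), 0.030555665493011475) [-0.02367714  0.00640939  0.05506564] 0.0009544635173596225
shaker 2913 ((0.012859166599810123, 0.08207599818706512), 0.021270107477903366) [0.01334817 0.08132463 0.07101546] 0.0012559515682148328
t 22.17 pos [0.6164 0.1297 0.2532] yaw 33.74 F [-0.   0.   0.7] w 0.0428 j [ 0.18  0.34 -0.6   1.46  0.19  1.4   0.17]
[19.18, 8.88, 0.32] [0.0, 0.0, -0.765]
[19.18, 8.88, 8.32] [0.0, 0.0, -0.765]
```

View pics/scene9.png

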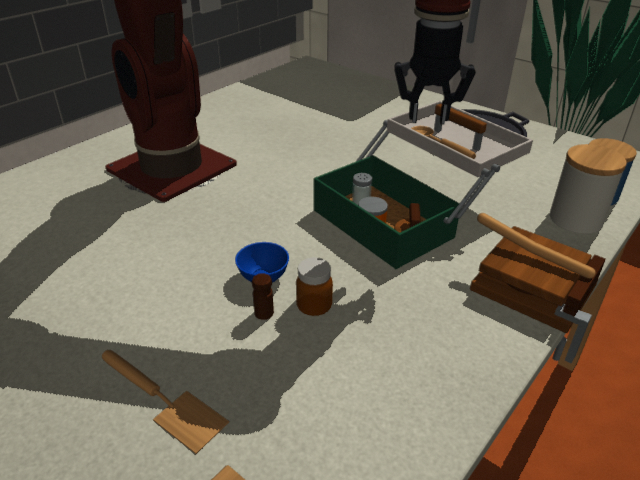

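View pics/wrist9.png

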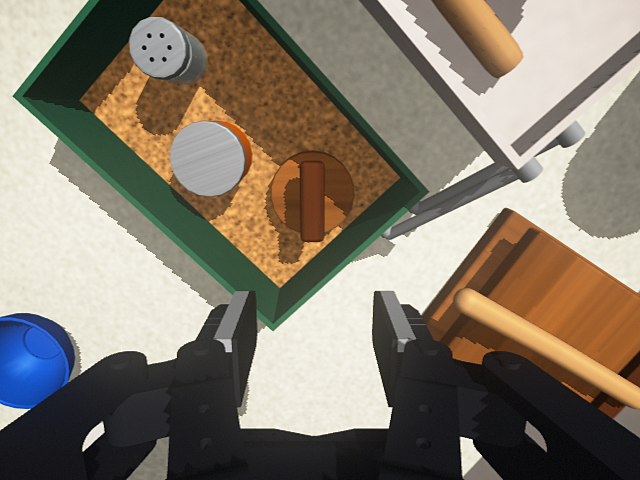

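Call:
servo_tool([
  [[19.2,8.9,0],[0,0,-0.765]],
  [[19.2,8.9,0],[0,0,-0.765]],
  [[19.2,8.9,0],[0,0,-0.765]],
  [[19.2,8.9,0],[0,0,-0.765]],
  [[19.2,8.9,0],[0,0,-0.765]],
  [[19.2,8.9,0],[0,0,-0.765]],
  [[19.2,8.9,0],[0,0,-0.765]],
  [[19.2,8.9,0],[0,0,-0.765]],
], fingers=0.6)

```text
time_s: 22.83
ee_pos: [0.5831, 0.3386, 0.2512]
ee_rot: [[-0.976, 0.216, -0.003], [0.216, 0.976, -0.001], [0.002, -0.002, -1.0]]
ft_force: [0.8, -0.2, 0.3]
gripper_width: 0.0512
```

Call:
servo_tool([
  [[0,0,0],[0,0,0]],
  [[0,0,0],[0,0,0]],
])

```text
time_s: 23.0
ee_pos: [0.5845, 0.3368, 0.2526]
ee_rot: [[-0.975, 0.22, -0.0], [0.22, 0.975, -0.001], [0.0, -0.001, -1.0]]
ft_force: [-0.2, -0.3, 0.0]
gripper_width: 0.0513
```

Run:
```python
from h import *
c=camera("wrist"); cv2.imwrite("pics/w10.png",c["image"])
W=cloud(c); m=(W[...,2]>.185)&(W[...,2]<.21)&(W[...,1]>.25)&(W[...,0]>.5)&(W[...,0]<.67)
q=W[m];(cc,sz,a)=cv2.minAreaRect(q[:,:2].astype(np.float32)); print(cc,sz,a,np.median(q[:,2]))
plan([[.5837,.3385,.172]],77.6)
```

```text
(0.5822666883468628, 0.33901819586753845) (0.018031038343906403, 0.12915144860744476) 77.71595764160156 0.19489360778922468
t 23.05 pos [0.5844 0.337  0.253 ] yaw 77.32 F [-0.9 -0.4 -0.6] w 0.0508 j [-0.06  0.48 -0.77  1.33  0.33  1.46  0.54]
[0.11, 0.13, 8.1] [-0.001, 0.0, -0.005]
```

View pics/w10.png

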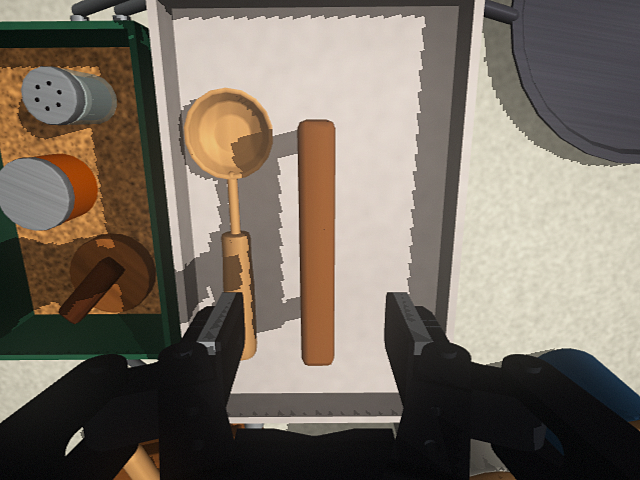

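Spoon still in the tray beside the handle, and the handle is centred between the jaws. Descend and grip.

Call:
servo_tool([
  [[0.1,0.2,3],[0,0,-0.005]],
  [[0.1,0.2,6],[0,0,-0.005]],
  [[0.1,0.2,8],[0,0,-0.005]],
  [[0.1,0.2,8.1],[0,0,-0.005]],
  [[0.1,0.2,8.1],[0,0,-0.005]],
])

```text
time_s: 23.47
ee_pos: [0.5832, 0.3396, 0.1718]
ee_rot: [[-0.977, 0.212, -0.001], [0.212, 0.977, -0.001], [0.001, -0.002, -1.0]]
ft_force: [1.5, -0.2, 0.2]
gripper_width: 0.0514
```

Call:
servo_tool([
  [[0,0,0],[0,0,0]],
  [[0,0,0],[0,0,0]],
  [[0,0,0],[0,0,0]],
  [[0,0,0],[0,0,0]],
  [[0,0,0],[0,0,0]],
  [[0,0,0],[0,0,0]],
], fingers=0, grip_force=60)

```text
time_s: 23.97
ee_pos: [0.5835, 0.3386, 0.1746]
ee_rot: [[-0.977, 0.212, 0.001], [0.212, 0.977, -0.004], [-0.002, -0.003, -1.0]]
ft_force: [-6.8, -12.6, 11.9]
gripper_width: 0.0168
```

Run:
```python
from h import *
f=arc(0)
p=np.array(get_state()["ee_pos"]);f0=f(2.18)
plan([p+(f(q)-f0)[0]*BX+np.array([0,0,(f(q)-f0)[1]]) for q in 2.18-np.arange(1,25)*2.18/24])
```

```text
t 23.97 pos [0.5835 0.3386 0.1746] yaw 77.74 F [ -6.8 -12.6  11.9] w 0.0168 j [-0.06  0.53 -0.76  1.44  0.37  1.32  0.52]
[-0.0, -0.74, -0.8] [-0.003, 0.002, 0.0]
[-0.0, -1.55, -1.53] [-0.003, 0.002, 0.0]
[-0.0, -2.43, -2.18] [-0.003, 0.002, 0.0]
[-0.0, -3.35, -2.75] [-0.003, 0.002, 0.0]
[-0.0, -4.33, -3.23] [-0.003, 0.002, 0.0]
[-0.0, -5.35, -3.62] [-0.003, 0.002, 0.0]
[-0.0, -6.4, -3.92] [-0.003, 0.002, 0.0]
[-0.0, -7.47, -4.12] [-0.003, 0.002, 0.0]
[-0.0, -8.55, -4.23] [-0.003, 0.002, 0.0]
[0.0, -9.64, -4.23] [-0.003, 0.002, 0.0]
[0.0, -10.73, -4.14] [-0.003, 0.002, 0.0]
[0.0, -11.8, -3.95] [-0.003, 0.002, 0.0]
[0.0, -12.85, -3.66] [-0.003, 0.002, 0.0]
[0.0, -13.87, -3.28] [-0.003, 0.002, 0.0]
[0.01, -14.85, -2.8] [-0.003, 0.002, 0.0]
[0.01, -15.79, -2.24] [-0.003, 0.002, 0.0]
[0.01, -16.67, -1.6] [-0.003, 0.002, 0.0]
[0.01, -17.48, -0.88] [-0.003, 0.002, 0.0]
[0.01, -18.23, -0.09] [-0.003, 0.002, 0.0]
[0.01, -18.91, 0.77] [-0.003, 0.002, 0.0]
[0.02, -19.5, 1.68] [-0.003, 0.002, 0.0]
[0.02, -20.01, 2.64] [-0.003, 0.002, 0.0]
[0.02, -20.43, 3.65] [-0.003, 0.002, 0.0]
[0.02, -20.76, 4.69] [-0.003, 0.002, 0.0]
```

Call:
servo_tool([
  [[0,-0.35,-0.4],[0,0,0]],
  [[0,-0.74,-0.8],[0,0,0]],
  [[0,-1.55,-1.53],[0,0,0]],
  [[0,-2.43,-2.18],[0,0,0]],
  [[0,-3.35,-2.75],[0,0,0]],
  [[0,-4.33,-3.23],[0,0,0]],
  [[0,-5.35,-3.62],[0,0,0]],
  [[0,-6.4,-3.92],[0,0,0]],
])

```text
time_s: 24.63
ee_pos: [0.5702, 0.2786, 0.2136]
ee_rot: [[-0.978, 0.21, 0.003], [0.21, 0.978, 0.002], [-0.002, 0.003, -1.0]]
ft_force: [3.9, 2.3, 0.4]
gripper_width: 0.0168
```

Call:
servo_tool([
  [[0,-1.07,-0.2],[0,0,0]],
  [[0,-2.15,-0.31],[0,0,0]],
  [[0,-3.24,-0.31],[0,0,0]],
  [[0,-4.33,-0.22],[0,0,0]],
  [[0,-5.4,-0.03],[0,0,0]],
  [[0,-6.45,0.26],[0,0,0]],
  [[0,-7.47,0.64],[0,0,0]],
  [[0,-8.45,1.12],[0,0,0]],
])

```text
time_s: 25.3
ee_pos: [0.552, 0.1938, 0.2033]
ee_rot: [[-0.977, 0.212, 0.002], [0.212, 0.977, -0.002], [-0.003, -0.002, -1.0]]
ft_force: [-5.4, -9.5, 18.6]
gripper_width: 0.0168
```

Run:
```python
from h import *
f=arc(0)
s=get_state();p=np.array(s["ee_pos"]);f0=f(2.18);p0=np.array([.5835,.3386,.1746])
d=w2b(p)-w2b(p0)+np.array([f0[0],0,f0[1]]); print(d,"q",np.arctan2(d[2]+.12*np.sin(.262),-(d[0]-.12*np.cos(.262)))-.262)
plan([p0+(f(q)-f0)[0]*BX+np.array([0,0,(f(q)-f0)[1]]) for q in np.arange(15,-1,-1)*.055])
```

```text
[ 0.05950452 -0.00010481  0.07487149] q 0.8196324632168703
t 25.3 pos [0.552  0.1938 0.2033] yaw 77.79 F [-5.4 -9.5 18.6] w 0.0168 j [ 0.23  0.31 -0.78  1.64  0.23  1.29  0.77]
[0.01, 0.06, -0.03] [-0.002, 0.003, 0.0]
[0.01, -0.52, 0.3] [-0.002, 0.003, 0.0]
[0.01, -1.07, 0.65] [-0.002, 0.003, 0.0]
[0.02, -1.61, 1.04] [-0.002, 0.003, 0.0]
[0.02, -2.12, 1.45] [-0.002, 0.003, 0.0]
[0.02, -2.61, 1.89] [-0.002, 0.003, 0.0]
[0.02, -3.08, 2.36] [-0.002, 0.003, 0.0]
[0.02, -3.52, 2.85] [-0.002, 0.003, 0.0]
[0.03, -3.93, 3.37] [-0.002, 0.003, 0.0]
[0.03, -4.31, 3.91] [-0.002, 0.003, 0.0]
[0.03, -4.66, 4.46] [-0.002, 0.003, 0.0]
[0.03, -4.98, 5.04] [-0.002, 0.003, 0.0]
[0.03, -5.27, 5.63] [-0.002, 0.003, 0.0]
[0.04, -5.53, 6.24] [-0.002, 0.003, 0.0]
[0.04, -5.75, 6.86] [-0.002, 0.003, 0.0]
[0.04, -5.94, 7.5] [-0.002, 0.003, 0.0]
```

Call:
servo_tool([
  [[0,-0.5,0.3],[0,0,0]],
  [[0,-1.05,0.65],[0,0,0]],
  [[0,-1.6,1.04],[0,0,0]],
  [[0,-2.1,1.45],[0,0,0]],
  [[0,-2.6,1.89],[0,0,0]],
  [[0,-3.07,2.36],[0,0,0]],
  [[0,-3.5,2.85],[0,0,0]],
  [[0,-3.92,3.37],[0,0,0]],
])

```text
time_s: 25.97
ee_pos: [0.5431, 0.1533, 0.167]
ee_rot: [[-0.977, 0.213, -0.001], [0.213, 0.977, -0.005], [0.0, -0.005, -1.0]]
ft_force: [-3.4, -9.5, 4.7]
gripper_width: 0.0169
```

Call:
servo_tool([
  [[0,-0.38,0.54],[0,0,0]],
  [[0,-0.73,1.1],[0,0,0]],
  [[0,-1.05,1.67],[0,0,0]],
  [[0,-1.34,2.26],[0,0,0]],
  [[0,-1.6,2.87],[0,0,0]],
  [[0,-1.72,3.2],[0,0,0]],
  [[0,-1.82,3.5],[0,0,0]],
  [[0,-1.92,3.8],[0,0,0]],
])

```text
time_s: 26.63
ee_pos: [0.5392, 0.1354, 0.1284]
ee_rot: [[-0.977, 0.213, -0.001], [0.213, 0.977, -0.003], [0.0, -0.003, -1.0]]
ft_force: [0.4, -5.8, 7.9]
gripper_width: 0.0167
```

Run:
```python
from h import *
f=arc(0)
s=get_state();p=np.array(s["ee_pos"]);f0=f(2.18);p0=np.array([.5835,.3386,.1746])
d=w2b(p)-w2b(p0)+np.array([f0[0],0,f0[1]]); print(d,"q",np.arctan2(d[2]+.12*np.sin(.262),-(d[0]-.12*np.cos(.262)))-.262)
plan([p0-f0[0]*BX-np.array([0,0,f0[1]])])
```

```text
[-2.33661479e-04 -2.15519628e-05 -3.69856180e-05] q -0.0008005977030366429
t 26.63 pos [0.5392 0.1354 0.1284] yaw 77.73 F [ 0.4 -5.8  7.9] w 0.0167 j [ 0.32  0.31 -0.75  1.79  0.24  1.13  0.84]
[0.0, 0.02, -0.0] [-0.003, -0.0, -0.0]
```

Closed by the arm's kinematics (q≈0). Press a bit, then release and rise.

Call:
servo_tool([
  [[0,0,0.15],[0,0,0]],
  [[0,0,0.15],[0,0,0]],
  [[0,0,0.15],[0,0,0]],
  [[0,0,0.15],[0,0,0]],
])

```text
time_s: 26.97
ee_pos: [0.5393, 0.1355, 0.1283]
ee_rot: [[-0.977, 0.213, -0.001], [0.213, 0.977, -0.004], [-0.0, -0.004, -1.0]]
ft_force: [-4.3, -9.1, 12.5]
gripper_width: 0.0167
```

Call:
servo_tool([
  [[0,0,0],[0,0,0]],
  [[0,0,0],[0,0,0]],
  [[0,0,0],[0,0,0]],
  [[0,0,0],[0,0,0]],
  [[0,0,0],[0,0,0]],
], fingers=0.6)

```text
time_s: 27.38
ee_pos: [0.5394, 0.1388, 0.1271]
ee_rot: [[-0.978, 0.21, -0.0], [0.21, 0.978, 0.0], [0.0, 0.0, -1.0]]
ft_force: [0.0, 0.4, -0.9]
gripper_width: 0.0509
```

Call:
servo_tool([
  [[0,0,-2],[0,0,0]],
  [[0,0,-4],[0,0,0]],
  [[0,0,-8],[0,0,0]],
  [[0,0,-12],[0,0,0]],
  [[0,0,-15],[0,0,0]],
  [[0,0,-15],[0,0,0]],
  [[0,0,-15],[0,0,0]],
  [[0,0,-15],[0,0,0]],
])

```text
time_s: 28.05
ee_pos: [0.5394, 0.1386, 0.2765]
ee_rot: [[-0.978, 0.21, -0.001], [0.21, 0.978, -0.0], [0.001, -0.0, -1.0]]
ft_force: [-0.1, -0.4, -1.1]
gripper_width: 0.0512
```

Run:
```python
from h import *
c=camera("wrist"); cv2.imwrite("pics/w12.png",c["image"])
W=cloud(c); m=(W[...,2]>.142)&(W[...,2]<.165)
q=W[m]; print(cv2.minAreaRect(q[:,:2].astype(np.float32)),np.median(q[:,2]))
c=camera("scene"); cv2.imwrite("pics/s12.png",c["image"])
c=camera("top");wt=cloud(c)
for nm,r,lo,hi in [("mill",(358,248,380,276),.06,.1),("jar",(322,220,355,255),.07,.1),("bowl",(315,262,365,312),.035,.056),("spat",(438,210,475,320),.006,.04)]:
    l,t,rr,b=r;p=wt[t:b+1,l:rr+1].reshape(-1,3);p=p[(p[:,2]>lo)&(p[:,2]<hi)]; print(nm,len(p),p.mean(0).round(3))
plan([get_state()["ee_pos"]])
```

```text
((0.5381991267204285, 0.13604548573493958), (0.018022287636995316, 0.12924422323703766), 77.72578430175781) 0.14863955338256626
mill 161 [ 0.538 -0.224  0.079]
jar 450 [ 0.59  -0.149  0.085]
bowl 411 [ 0.472 -0.157  0.045]
spat 626 [ 0.52  -0.452  0.014]
t 28.2 pos [0.539  0.1384 0.2758] yaw 77.87 F [-0.6  0.4 -0. ] w 0.0516 j [ 0.35  0.2  -0.78  1.59  0.14  1.41  0.92]
[0.0, 0.0, 0.0] [-0.001, -0.002, -0.0]
```

View pics/w12.png

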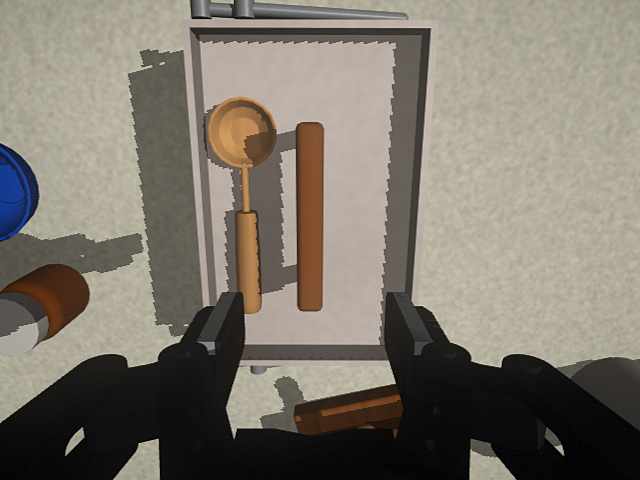

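View pics/s12.png

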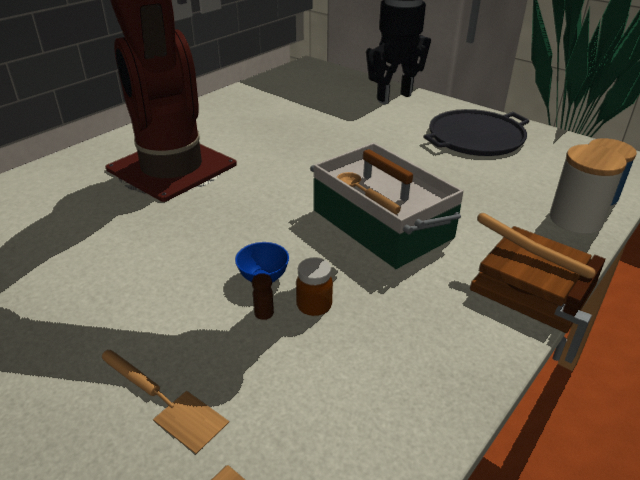

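The handle is back at its starting pose (top at 149 mm, within 0.5 mm), so the tray is fully closed. The spoon is in the tray, the other things haven't moved, and the arm is clear.

```bash
python3 -c "
from station import *
print(job_done())"
```

```text
the job is handed in; nothing more can be done
None
```

The job is done and handed in at about 28 s of the 72 s allowed. I swung the tray over to its open stop and stood the shaker and then the stamp in the compartment. Then I lowered the tray by its handle until it was shut, let go and raised the arm clear.

**What my last checks showed:**
- **Tray:** open, the bars measured about 2.18 rad from the arm's position. After closing, the angle came out at about 0, and the wrist camera put the handle within 0.5 mm of where it started.
- **Compartment:** I measured this just before closing, since nothing inside can be seen afterwards. In the box frame, the shaker stood at about (12, 82) mm, the stamp at (12, −77) mm and the tin at (−25, 6) mm. Each top was at the height expected for something standing flat on the floor.
- **Other things:** the spoon is in the tray. The jar and mill are at their starting positions to within about 1 mm. The bowl and spatula look unmoved in the scene picture, but I did not compare their positions to the millimetre.
- **Forces:** setting the shaker and stamp down showed 9 N and 4 N. The highest wrist force I saw was about 50 N, at the open stop.

No check failed or disagreed with another.

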